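# Bring a trolley wheel's valve stem upright

## Task

Push the trolley wheel in the bench stand round by its spokes, one after another, clockwise as seen from the robot's side (the other way unscrews its axle nut), until the valve is at the bottom of the rim and its stem points straight up at the axle, ready for the inflator. Only push with the fingers: do not lift the wheel's axle in its open slots, keep off the valve and off the freshly fitted tyre, which is wet with mounting paste, and leave everything else on the bench where it is. Finish with the wheel at rest and the robot clear of it.

Things in the scene. Friction and masses are not known exactly. Their poses are not given: they have to be found in the camera images.
- stand: dark steel stand, fixed: an A-frame in front of the wheel and one behind, 49 mm from its mid-plane, legs running from the axle down to feet at y = +-112 mm. Each ends 14 mm above the axle's centre in an open-topped slot; the axle sticks out to x = -70 mm. Origin on the bench under the wheel's centre; +x along the axle away from the robot, +y left as seen from the robot, z up. Yaw varies
- hub (a point): centre of the wheel, on the axle, 187 mm above the bench; its axes are the stand's. Hub 42 mm across, 72 mm long; five cast aluminium spokes 72 deg apart, 16 mm wide, run from it to the rim's inside (radius 97 mm) with open air between. Their front faces are 26 mm in front of the mid-plane at radius 60 mm (34 at the hub, 19 at the rim), as deep behind
- wheel (a joint): turn of the wheel, rad, growing clockwise as seen from the robot's side (right-handed about the stand's +x: the top moves to -y). 0 = stem straight up: then one spoke stands straight up from the hub and the valve is half-way between the two lowest. Starts between -5.2 and -2.7 and is brought to 0 by clockwise turning. Inertia 0.01 kg m2; bush drag 0.2 N m: it stays where left
- axle (a joint): height (m) by which the axle, with the wheel, is lifted in the stand's open slots; 0 = resting in them. Together they weigh about 1.3 kg and only this weight holds them down
- tyre: black rubber tyre, wet with paste, not to be touched: ring of outer radius 155 mm and inner radius 110 mm, round section 43 mm thick, so it reaches 21.5 mm in front of and behind the wheel's mid-plane. Origin at the wheel's centre; turns with the wheel
- valve: valve stem: black rubber, brass tip, 17 mm across at the foot and 10 mm at the tip, 33 mm long, not to be touched. Origin at its foot on the inside of the rim, 98 mm from the wheel's centre, in its mid-plane; z points along the stem, always towards the axle; x along the axle
- paste_tin: closed round tin of tyre mounting paste, 84 mm across, 55 mm high; origin under its centre. Not part of the job
- paste_brush: paste brush about 170 mm long, lying flat. Not part of the job
- tyre_lever: flat steel tyre lever 215 x 21 x 10 mm, lying flat in front of the stand; origin under its middle. Not part of the job
- wrench: steel spanner 180 mm long, lying flat. Not part of the job
- pressure_gauge: round tyre pressure gauge, dial 62 mm across and 27 mm high with a 100 mm stem and brass chuck, lying flat in front of the stand; origin under the dial. Not part of the job
- parts_dish: small steel dish, 100 mm across, 32 mm high; origin under its centre. Not part of the job
- socket: steel socket, 28 mm across, 34 mm high, standing beside the stand; origin under its centre. Not part of the job

How it is judged:
At the end, for the whole second after the job is handed in: The wheel has been turned on clockwise until the valve stem points straight up within 0.12 rad (7 degrees), the wheel is at rest (under 0.05 rad/s) and its axle rests in its slots (within 3 mm) (angle between valve's own z axis and vertical below 0.12 rad and value of joint wheel above -1 rad and velocity of joint wheel between -0.05 and 0.05 rad/s and value of joint axle below 0.003 m); the robot touches nothing.
It fails at once if the wheel's axle is lifted in its slots by more than 6 mm (value of joint axle above 0.006 m).
It fails at once if the wet tyre is touched (over 2 N) (contact force between any of the fingers, the arm and tyre above 2 N).
It fails at once if the valve stem is pushed (over 2 N) (contact force between any of the fingers, the arm and valve above 2 N).
It fails at once if the wheel is turned back anticlockwise past the furthest start (joint below -5.6 rad) (value of joint wheel below -5.6 rad).
It fails at once if another thing on the bench is moved by more than 25 mm (distance of any of paste_tin, paste_brush, tyre_lever, wrench, pressure_gauge, parts_dish, socket from where it was at the start of the episode above 0.025 m).
It also fails if it takes over 56 s, if anything falls off the work surface, if the arm or the gripper's body presses on something with over 40 N, if the wrist force passes 120 N, or if a joint passes its speed limit or range.

## Robot

A 7-joint arm with a two-finger parallel gripper is mounted at the origin on the work surface. World frame = base frame: x ahead of the robot, y to its left, z up, the work surface at z = 0. Lengths are in m, angles in rad, forces in N, time in s.
With the tool pointing down it reaches from about 0.425 to 0.95 m from the base axis. Payload 4.7 kg.
Tool frame: the origin (TCP) lies between the finger pads; the fingertips stand 11 mm ahead of it and the grasp point (between the pads) lies 8 mm behind it; z points along the fingers, y is the line along which they close (so a half turn about z gives the same grasp; the last joint's range is limited). The gripper opens to 87 mm and grips with 3 to 60 N. Pads are 19 mm wide; open, the fingers measure 117 mm over their backs; the gripper's body (75 mm by 190 mm) begins 51 mm behind the grasp point.
Start: joints at [1.118, 0.469, -0.049, 1.532, 0.024, 1.141, -0.082], TCP at [0.278, -0.615, 0.234] pointing down, gripper open.
Joint ranges: [-2.59, 2.59], [-0.33, 1.99], [-1.39, 1.29], [0.1, 2.45], [-1.04, 4.18], [0.21, 1.99], [-2.66, 2.66]. Speed limits (rad/s): [2.57, 2.57, 3.14, 3.14, 3.14, 3.14, 3.14].

## Interface

Orientations are given as a unit quaternion [x, y, z, w].
In Python, from station import monitor, imaging, r gives the robot as it stands.
- The arm moves only by the tool jog_arm, never from a script. Its argument "commands" is a list of rows, each a list of 2 entries, a list of its own where there are three numbers: the shift along the tool's x, y, z in mm, then the turn about the tool's z in units of 5 degrees (1.0 is 5 degrees). A call has 1 to 20 rows; each row shifts and turns the commanded pose from where the row before left it, along the tool's axes as they then stand; what a row does not reach is not made up. A row lasts 1/10 s, in which the tool goes at most 50 mm and 8.59 degrees, less where a joint would pass 70% of its speed; a pose out of reach is approached as far as the arm can. A call with a gripper value outside its range is refused whole. "claw" is the opening, from 0 (shut) to 1 (fully open), set as the call begins (left out, the last holds). The fingers move at their own pace and stop on an object; "squeeze" is the grip in N (left out, the last holds). Time passes only in rows, so rows that do not move let the fingers close. It gives the time, the measured TCP pose, the force, the opening and the grip force at its end, in the units of the state.
- monitor.observe(): the state, without advancing time (a new reading comes with each control period).
- imaging.camera(name): name is "scene" or "top" or "wrist"; returns a dict with "frame" (420x560x3 uint8, blue, green, red), "K" (3x3 intrinsics, pixels), "R" (3x3) and "t" (3): a world point X has camera coordinates R X + t. Camera axes: x right, y down, z forward; pixel columns grow to the right and rows downward; lengths in m; the calibration is good to about 2 mm. A picture is of the moment at which its call begins. There is no depth.
- r.job_done(): hands the job in; it is judged then, once.
The state is a dict: "time_s": time; "q": joint angles; "qvel": joint speeds; "tau": joint torques, N m; "position": TCP position; "tcp_rot": TCP orientation; "wrist_force": force on the tool from outside, world axes, zero at the start; "moment": the same for the moment, N m; "grip_width": opening from 0.0 (shut) to 1.0 (fully open); "finger_force": force on a finger pad.
Only numpy, scipy, OpenCV 4.12 (cv2) and the standard library are available. Lean on these libraries where they do the work, as an engineer would, in place of code of your own. Each camera call takes 0.05 s, during which the arm holds its last target. There are 200 camera calls.

## Working session

There is one attempt and no reset: what is moved stays moved. The work goes in short steps, Python scripts to look and compute and a tool call to move; the robot and the scene stay as the last step left them, time stands still between calls to the robot, and variables do not carry over. Pictures are saved under pics/ and viewed, at most 10 in all, crops included, and the job is handed in when it is done.

Besides the shell and the picture viewer there is one more tool, called after "Call:" as name(argument=value, ...), one argument or row to a line, values as JSON. jog_arm: Moves the arm, as the interface text tells. Its arguments: {"type":"object","properties":{"commands":{"type":"array","items":{"type":"array"}},"claw":{"type":"number"},"squeeze":{"type":"number"}},"required":["commands"]}

```bash
mkdir -p pics; ls; python3 - <<'E'
from station import monitor, imaging, r
import cv2
s=monitor.observe(); print({k:(s[k]) for k in s})
for n in ["scene","top"]:
    c=imaging.camera(n); cv2.imwrite(f"pics/{n}0.png",c["frame"]); print(n,c["K"],c["R"],c["t"])
E
```

```text
pics
{'time_s': 0.0, 'q': array([ 1.11810352,  0.46946428, -0.0485913 ,  1.53368845,  0.02408386,
        1.14100885, -0.08230469]), 'qvel': array([ 1.53993549e-03,  5.20532548e-04,  4.60601360e-04,  2.71802055e-04,
       -2.40542201e-05,  6.43412505e-04,  5.96925100e-04]), 'tau': array([ 3.87835216e-04, -5.07980776e+01, -8.05612234e-02, -2.36158293e+01,
       -6.14385051e-02,  3.78367316e-02,  1.61787812e-04]), 'position': array([ 0.27734656, -0.61475126,  0.23248633]), 'tcp_rot': array([ 9.77631581e-01,  2.10322389e-01, -2.37983764e-04, -9.63019895e-04]), 'wrist_force': array([-0.13794275, -0.69188312, -0.08497571]), 'moment': array([ 0.03864184, -0.0287071 , -0.00406331]), 'finger_force': 0.0, 'grip_width': 1.00271235560321}
scene [[445.95023999   0.         279.16035523]
 [  0.         445.95023999 205.9308943 ]
 [  0.           0.           1.        ]] [[-0.76040671  0.64937762 -0.00950505]
 [ 0.3711105   0.42245828 -0.82692563]
 [-0.53297151 -0.63232722 -0.56223096]] [ 0.423707   -0.11033162  1.45637406]
top [[393.67043515   0.         277.25406671]
 [  0.         393.67043515 205.64291073]
 [  0.           0.           1.        ]] [[-0.02069729 -0.99974267 -0.0092853 ]
 [-0.99720233  0.02131014 -0.07164773]
 [ 0.07182716  0.00777641 -0.99738678]] [0.01354903 0.59302538 1.28594829]
```

View pics/scene0.png

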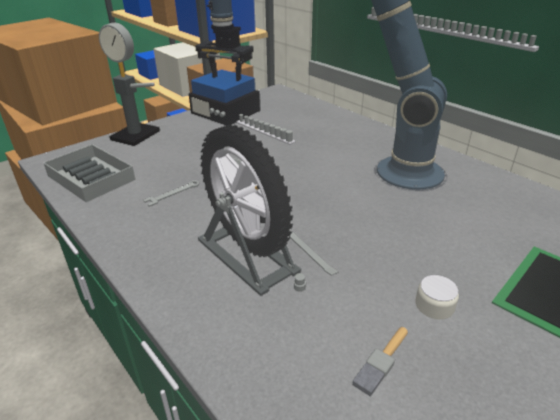

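View pics/top0.png

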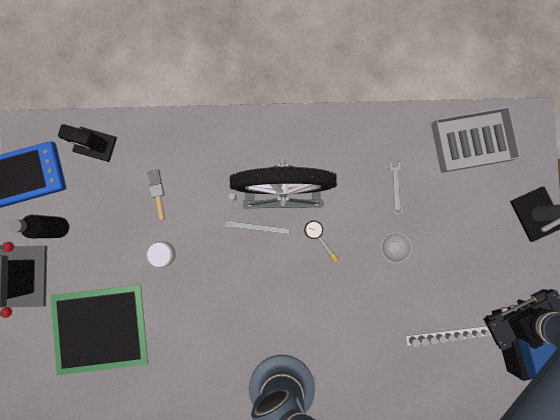

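```bash
python3 - <<'E'
import cv2,numpy as np
s=cv2.imread("pics/scene0.png");t=cv2.imread("pics/top0.png")
a=cv2.resize(s[0:100,185:285],(400,400),interpolation=cv2.INTER_CUBIC)
b=cv2.resize(s[120:300,190:310],(400,600),interpolation=cv2.INTER_CUBIC)
c=cv2.resize(t[150:220,220:345],(400,200),interpolation=cv2.INTER_CUBIC)
a=np.vstack([a,c]);cv2.imwrite("pics/z.png",np.hstack([a,b]))
E
```

```text
(no output)
```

View pics/z.png

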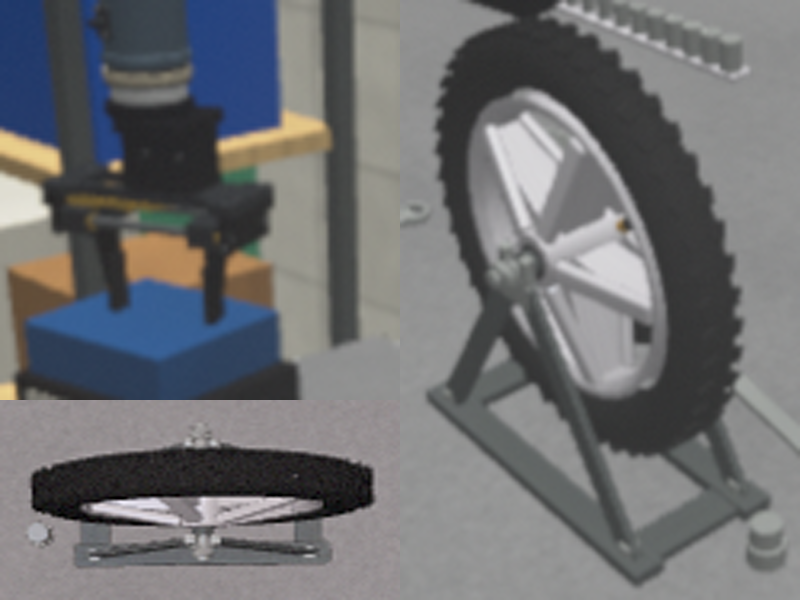

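```bash
cat > h.py <<'E'
import numpy as np,cv2
from station import monitor,imaging,r
def ray(c,u,v):
    R=np.array(c["R"]);o=-R.T@c["t"];d=R.T@np.linalg.solve(c["K"],[u,v,1.]);return o,d
def onplane(c,u,v,n,p):
    o,d=ray(c,u,v);n=np.array(n,float);return o+d*(n@(np.array(p)-o))/(n@d)
def proj(c,X):
    q=c["K"]@(np.array(c["R"])@np.array(X)+c["t"]);return q[:2]/q[2]
E
python3 - <<'E'
from h import *
t=imaging.camera("top");s=imaging.camera("scene")
Z=[0,0,1]
a=onplane(t,283.4,204,Z,[0,0,.187]);b=onplane(t,282.5,158.7,Z,[0,0,.187]);print("axle",a,b)
print("bar",onplane(t,243.4,206,Z,[0,0,.01]),onplane(t,323.8,205,Z,[0,0,.01]))
g=cv2.cvtColor(t["frame"],cv2.COLOR_BGR2GRAY);m=np.zeros_like(g);m[150:215,215:350]=(g[150:215,215:350]<50)
ys,xs=np.nonzero(m);L=xs.min();Rr=xs.max();yl=ys[xs<=L+3].mean();yr=ys[xs>=Rr-3].mean();print(L,yl,Rr,yr)
l=onplane(t,L,yl,Z,[0,0,.187]);rr=onplane(t,Rr+1,yr,Z,[0,0,.187]);print("tyre",l,rr,np.linalg.norm(l-rr))
for h,y in [((a+b)/2,None),((l+rr)/2,None)]:
    e=l-rr;e/=np.linalg.norm(e);n=np.array([e[1],-e[0],0]);print("yaw",np.arctan2(n[1],n[0]))
    v=onplane(s,256.6,187.5,n,h)-h;y=v@e;z=v[2];print("valve tip r",np.hypot(y,z),"dir",y,z,"theta",np.arctan2(y,-z))
    print(h,"hub px scene",proj(s,h))
E
```

```text
axle [ 0.58564255 -0.01813199  0.187     ] [ 0.71848344 -0.01839927  0.187     ]
bar [0.5952203  0.11464813 0.01      ] [ 0.59282402 -0.15461173  0.01      ]
230 181.36363636363637 335 180.12727272727273
tyre [0.6551332  0.13603403 0.187     ] [ 0.65198159 -0.17257875  0.187     ] 0.3086288691464208
yaw -0.010211842649576213
valve tip r 0.07186509749856404 dir 0.05901665702891046 0.041007638698297044 theta 2.1780565700372296
[ 0.65206299 -0.01826563  0.187     ] hub px scene [241.48823069 192.44780984]
yaw -0.010211842649576213
valve tip r 0.0744315063683962 dir 0.061052220075926866 0.04257552776031315 theta 2.179749951020195
[ 0.6535574  -0.01827236  0.187     ] hub px scene [240.95735782 192.67982316]
```

Call:
jog_arm(
  commands=[
    [[0,0,-45],0.81],
    [[0,0,-45],0.81],
    [[0,0,-45],0.81],
    [[0,0,-45],0.81],
    [[0,0,-45],0.81],
    [[0,0,-45],0.81],
    [[16,-42.6,0],0],
    [[16,-42.6,0],0],
    [[16,-42.6,0],0],
    [[16,-42.6,0],0],
    [[16,-42.6,0],0],
    [[16,-42.6,0],0],
    [[16,-42.6,0],0],
    [[16,-42.6,0],0],
    [[16,-42.6,0],0],
    [[16,-42.6,0],0],
    [[16,-42.6,0],0],
    [[16,-42.6,0],0],
    [[16,-42.6,0],0],
    [[16,-42.6,0],0],
  ],
  claw=0,
  squeeze=10,
)

```text
time_s: 2.2
position: [0.5019, -0.0172, 0.5036]
tcp_rot: [1.0, -0.0, 0.0, 0.0]
wrist_force: [1.2, 0.4, -0.1]
grip_width: 0.004
finger_force: 0.0
```

Call:
jog_arm(
  commands=[
    [[35,0,-30],0],
    [[35,0,-30],0],
    [[35,0,-30],0],
    [[35,0,-30],0],
    [[40,0,0],0],
    [[40,0,0],0],
    [[40,0,0],0],
    [[40,0,0],0],
    [[40,0,0],0],
    [[40,0,0],0],
  ],
)

```text
time_s: 3.2
position: [0.8028, -0.0244, 0.5606]
tcp_rot: [1.0, -0.004, 0.028, -0.006]
wrist_force: [-0.9, -0.4, 0.1]
grip_width: 0.005
finger_force: 0.0
```

```bash
python3 -c "
from station import monitor
print(monitor.observe()['q'])"
```

```text
[-0.06970552  0.73262221  0.24290073  0.37563623 -0.19713847  1.98564563
 -1.55696147]
```

Call:
jog_arm(
  commands=[
    [[40,0,0],0],
    [[40,0,0],0],
    [[40,0,0],0],
    [[40,0,0],0],
    [[40,0,0],0],
    [[40,0,0],0],
  ],
)

```text
time_s: 3.8
position: [0.8881, -0.0293, 0.5089]
tcp_rot: [0.997, -0.011, 0.07, -0.005]
wrist_force: [2.8, 88.4, 5.5]
grip_width: 0.008
finger_force: 0.0
```

```bash
python3 -c "
from station import monitor
print(monitor.observe()['q'])"
```

```text
[-0.05115958  0.96636844  1.08205341  0.10038989 -1.04290751  1.98583467
 -1.54794664]
```

Call:
jog_arm(
  commands=[
    [[-20,0,0],0],
    [[-20,0,0],0],
    [[-20,0,0],0],
    [[-20,0,0],0],
  ],
)

```text
time_s: 4.2
position: [0.8169, -0.0245, 0.4999]
tcp_rot: [0.997, -0.01, 0.071, -0.008]
wrist_force: [0.1, 0.7, 0.8]
grip_width: 0.003
finger_force: 0.0
```

```bash
python3 -c "
from station import monitor
s=monitor.observe();print(s['q'],s['wrist_force'],s['tau'])"
```

```text
[-0.40630699  0.78155456  1.20650587  0.76001145 -0.83968197  1.79097391
 -1.26016986] [0.07290754 0.71452426 0.83535231] [  4.047153   -57.25897551  11.84679419 -18.75988841  -0.49333384
  -0.09788765  -0.26096905]
```

Call:
jog_arm(
  commands=[
    [[-30,0,0],0],
    [[-30,0,0],0],
    [[-30,0,0],0],
    [[-30,0,0],0],
    [[-30,0,0],0],
    [[-30,0,0],0],
    [[-20,0,-30],0],
    [[-20,0,-30],0],
    [[0,0,-30],0],
    [[0,0,-30],0],
  ],
)

```text
time_s: 5.2
position: [0.5819, -0.0223, 0.5899]
tcp_rot: [0.997, -0.009, 0.071, -0.01]
wrist_force: [0.3, 0.6, 0.6]
grip_width: 0.005
finger_force: 0.0
```

```bash
python3 -c "
from station import monitor
s=monitor.observe();print(s['q'],s['wrist_force'],s['tau'])"
```

```text
[-0.94080708  0.25687766  1.26117727  1.23857651 -0.30455997  1.68095276
 -1.35082131] [0.34429908 0.56668421 0.62375476] [-1.23259038e+00 -2.53764921e+01  6.49775505e+00 -2.31891221e+01
 -7.69152283e-02 -9.45179500e-01 -1.01059751e-02]
```

```bash
cat > fk.py <<'E'
import numpy as np
from scipy.spatial.transform import Rotation as Ro
def fk(q,p,sg=(1,1,1,1,1,1,1)):
    h,L1,a1,L2,a2,L3,a3=p;R=np.eye(3);x=np.array([0,0,h])
    for i,ax in enumerate("zyzyzyz"):
        R=R@Ro.from_euler(ax,q[i]*sg[i]).as_matrix()
        if i==2:x=x+R@[a1,0,L1]
        if i==4:x=x+R@[a2,0,L2]
        if i==5:x=x+R@[a3,0,0]
        if i==6:x=x+R@[0,0,L3]
    return x,R
E
python3 - <<'E'
from fk import *
from scipy.optimize import least_squares
import itertools
D=[([1.11810352,.46946428,-.0485913,1.53368845,.02408386,1.14100885,-.08230469],[.27734656,-.61475126,.23248633],[.977631581,.210322389,-.000237983764,-.000963]),
([-.06970552,.73262221,.24290073,.37563623,-.19713847,1.98564563,-1.55696147],[.8028,-.0244,.5606],[1,-.004,.028,-.006]),
([-.40630699,.78155456,1.20650587,.76001145,-.83968197,1.79097391,-1.26016986],[.8169,-.0245,.4999],[.997,-.01,.071,-.008]),
([-.94080708,.25687766,1.26117727,1.23857651,-.30455997,1.68095276,-1.35082131],[.5819,-.0223,.5899],[.997,-.009,.071,-.010])]
for i,(q,p,o) in enumerate(D):
    x,R=fk(q,[.3,.4,0,.4,0,.2,0]);M=Ro.from_quat(o).as_matrix();print(x,R[:,2],M[:,2], Ro.from_matrix(R.T@M).as_rotvec())
E
```

```text
[0.2551093  0.48011731 0.28933354] [-8.70410467e-04 -1.78285411e-03 -9.99998032e-01] [-8.70401809e-04  1.78281180e-03 -9.99998032e-01] [ 0.00325957 -0.00325955 -2.41841396]
[ 0.63445658 -0.01066987  0.5790695 ] [ 0.05607168 -0.01268524 -0.99834616] [ 0.05600118  0.01176616 -0.99836137] [ 0.01911183 -0.01920553 -1.5531163 ]
[0.64039788 0.01389611 0.52259008] [ 0.14102089 -0.01508954 -0.98989162] [ 0.14184549  0.01454343 -0.98978197] [ 0.02378876 -0.02249928 -1.52891359]
[0.4645615  0.00970185 0.58585301] [ 0.1425138  -0.01767198 -0.98963504] [ 0.14186309  0.01867636 -0.98971009] [ 0.02789799 -0.0288968  -1.5309813 ]
```

```bash
cat > data.py <<'E'
D=[([1.11810352,.46946428,-.0485913,1.53368845,.02408386,1.14100885,-.08230469],[.27734656,-.61475126,.23248633],[.977631581,.210322389,-.000237983764,-.000963]),
([-.06970552,.73262221,.24290073,.37563623,-.19713847,1.98564563,-1.55696147],[.8028,-.0244,.5606],[1,-.004,.028,-.006]),
([-.40630699,.78155456,1.20650587,.76001145,-.83968197,1.79097391,-1.26016986],[.8169,-.0245,.4999],[.997,-.01,.071,-.008]),
([-.94080708,.25687766,1.26117727,1.23857651,-.30455997,1.68095276,-1.35082131],[.5819,-.0223,.5899],[.997,-.009,.071,-.010])]
E
cat >> fk.py <<'E'
S=(-1,1,-1,1,-1,1,-1)
E
python3 - <<'E'
from fk import *;from data import D
from scipy.optimize import least_squares
f=lambda p:np.concatenate([fk(q,p,S)[0]-x for q,x,o in D])
r=least_squares(f,[.3,.4,0,.4,0,.2,0]);print(r.x.round(4),np.abs(r.fun).max())
for q,x,o in D:
    R=fk(q,r.x,S)[1];print(Ro.from_matrix(R.T@Ro.from_quat(o).as_matrix()).as_rotvec())
E
```

```text
[0.2337 0.5194 0.0384 0.4718 0.0295 0.2253 0.0119] 0.03784617720439015
[-2.56188612e-08 -4.05513420e-08  1.57079633e+00]
[-6.72677543e-04 -7.71860148e-04  1.56986064e+00]
[-1.07741028e-03  2.46911022e-04  1.57121560e+00]
[1.30825815e-03 2.48805242e-04 1.56994736e+00]
```

Call:
jog_arm(
  commands=[
    [[0,0,-40],0],
    [[0,0,-40],0],
    [[0,0,-40],0],
    [[0,0,-40],0],
    [[0,0,-40],0],
    [[0,0,-40],0],
  ],
)

```text
time_s: 5.8
position: [0.5703, -0.0303, 0.7105]
tcp_rot: [0.998, -0.01, 0.059, -0.01]
wrist_force: [1.4, -0.7, -0.7]
grip_width: 0.008
finger_force: 0.0
```

```bash
cat > st.py <<'E'
from station import monitor
import numpy as np
from scipy.spatial.transform import Rotation as Ro
s=monitor.observe();M=Ro.from_quat(s['tcp_rot']).as_matrix()
print(s['time_s'],'q',s['q'].round(3),'p',s['position'].round(4),'F',s['wrist_force'].round(1));print(M.round(3),'tilt',np.degrees(np.arccos(-M[2,2])).round(1))
E
python3 st.py
```

```text
5.8 q [-0.347  0.246  0.538  0.827 -0.179  1.982 -1.502] p [ 0.5703 -0.0303  0.7105] F [ 1.4 -0.7 -0.7]
[[ 0.993 -0.019  0.119]
 [-0.021 -1.     0.019]
 [ 0.118 -0.022 -0.993]] tilt 6.9
```

Call:
jog_arm(
  commands=[
    [[0,0,-40],0],
    [[0,0,-40],0],
    [[0,0,-40],0],
    [[0,0,-40],0],
    [[0,0,-40],0],
    [[0,0,-40],0],
  ],
)

```text
time_s: 6.4
position: [0.5025, -0.0323, 0.8029]
tcp_rot: [0.989, -0.012, 0.147, -0.009]
wrist_force: [0.4, 1.1, -0.1]
grip_width: 0.005
finger_force: 0.0
```

```bash
python3 st.py
```

```text
6.4 q [-0.39   0.101  0.482  0.771 -0.093  1.986 -1.562] p [ 0.5025 -0.0323  0.8029] F [ 0.4  1.1 -0.1]
[[ 0.957 -0.021  0.29 ]
 [-0.026 -1.     0.014]
 [ 0.29  -0.021 -0.957]] tilt 16.9
```

Call:
jog_arm(
  commands=[
    [[15,0,-37],0],
    [[15,0,-37],0],
    [[15,0,-37],0],
    [[15,0,-37],0],
    [[18,0,-35],0],
    [[18,0,-35],0],
    [[18,0,-35],0],
    [[18,0,-35],0],
  ],
)

```text
time_s: 7.2
position: [0.4902, -0.032, 0.9099]
tcp_rot: [0.964, -0.012, 0.267, -0.006]
wrist_force: [0.1, 0.0, -0.7]
grip_width: 0.005
finger_force: 0.0
```

```bash
python3 st.py
```

```text
7.2 q [-0.368  0.111  0.503  0.517 -0.13   1.986 -1.564] p [ 0.4902 -0.032   0.9099] F [ 0.1  0.  -0.7]
[[ 0.857 -0.02   0.515]
 [-0.027 -1.     0.005]
 [ 0.514 -0.018 -0.857]] tilt 31.0
```

```bash
cat >> data.py <<'E'
D+=[([-0.347,.246,.538,.827,-.179,1.982,-1.502],[.5703,-.0303,.7105],[.998,-.01,.059,-.01]),
([-0.39,.101,.482,.771,-.093,1.986,-1.562],[.5025,-.0323,.8029],0),
([-.368,.111,.503,.517,-.13,1.986,-1.564],[.4902,-.032,.9099],0)]
E
cat > fk.py <<'E'
import numpy as np
from scipy.spatial.transform import Rotation as Ro
S=(-1,1,-1,1,-1,1,-1)
def fk(q,p,full=False):
    # p: 3-vectors after base, joints 3 (upper), 5 (forearm), 7 (tool)
    R=np.eye(3);x=np.array([0,0,p[0]]);P=[x]
    off={0:[p[1],p[2],0],2:[p[3],p[4],p[5]],4:[p[6],p[7],p[8]],5:[p[9],p[10],0],6:[0,0,p[11]],1:[p[12],0,0],3:[p[13],0,0]}
    for i,ax in enumerate("zyzyzyz"):
        R=R@Ro.from_euler(ax,q[i]*S[i]).as_matrix()
        x=x+R@np.array(off[i]);P.append(x)
    return x,R@Ro.from_euler('z',np.pi/2).as_matrix(),P
E
python3 - <<'E'
from fk import *;from data import D
from scipy.optimize import least_squares
p0=np.zeros(14);p0[[0,5,8,11]]=.3,.45,.45,.2
f=lambda p:np.concatenate([fk(q,p)[0]-x for q,x,o in D]+[.01*(p-p0)])
r=least_squares(f,p0);print(r.x.round(3));print((r.fun[:21]*1000).round(1).reshape(-1,3))
np.save('p.npy',r.x)
E
```

```text
[ 0.238 -0.    -0.026 -0.    -0.015  0.554  0.    -0.     0.467 -0.
 -0.     0.303  0.    -0.   ]
[[-0.  -0.   0. ]
 [ 0.   0.   0. ]
 [-0.   0.   0. ]
 [ 0.  -0.  -0. ]
 [ 0.  -0.3 -0.2]
 [-0.1  0.2  0.4]
 [ 0.   0.1 -0.2]]
```

```bash
cat > ik.py <<'E'
from fk import *
from scipy.optimize import least_squares
P=np.load('p.npy')
lo=np.array([-2.59,-.33,-1.39,.1,-1.04,.21,-2.66])+.02;hi=np.array([2.59,1.99,1.29,2.45,4.18,1.99,2.66])-.02
def ik(x,R,q0):
    def f(q):
        a,b,_=fk(q,P);return np.r_[(a-x)*5,Ro.from_matrix(b@R.T).as_rotvec(),1e-4*(q-q0)]
    s=least_squares(f,np.clip(q0,lo+1e-3,hi-1e-3),bounds=(lo,hi));return s.x,np.abs(s.fun[:6]).max()
def Rt(t,yaw=-.01):
    return Ro.from_euler('z',yaw).as_matrix()@Ro.from_euler('y',-t).as_matrix()@np.diag([1.,-1,-1])
E
python3 - <<'E'
from ik import *
rng=np.random.default_rng(0)
for t in [30,35,40,45,50,60,90]:
  R=Rt(np.radians(t))
  for y in [.05,-.05]:
    x=np.array([.631,-.018+y,.242])-.011*R[:,2];sol=[]
    for k in range(25):
        q,e=ik(x,R,lo+(hi-lo)*rng.random(7))
        if e<1e-3: sol.append(q.round(2))
    print(t,y,R[:,2].round(2),len(sol));[print('   ',s) for s in sol[:4]]
E
```

```text
30 0.05 [ 0.5  -0.   -0.87] 14
    [ 0.9   0.5  -1.37  1.97  1.04  0.78 -2.57]
    [ 0.14  0.19 -0.34  2.    0.35  0.47 -2.03]
    [-0.35  0.16  0.21  2.03  0.11  0.44 -1.81]
    [-0.87  0.2   0.82  2.05 -0.22  0.44 -1.5 ]
30 -0.05 [ 0.5  -0.   -0.87] 10
    [ 1.01  0.39 -1.18  1.97  0.75  0.59 -2.17]
    [-0.28  0.17  0.37  2.03 -0.22  0.44 -1.33]
    [-0.21  0.17  0.3   2.03 -0.19  0.44 -1.36]
    [ 0.6   0.23 -0.64  1.98  0.3   0.46 -1.8 ]
35 0.05 [ 0.57 -0.01 -0.82] 11
    [ 0.09  0.16 -0.29  2.07  0.47  0.35 -2.16]
    [ 0.86  0.39 -1.25  2.04  1.07  0.6  -2.64]
    [-0.47  0.14  0.33  2.1   0.15  0.31 -1.87]
    [-0.55  0.14  0.42  2.1   0.1   0.3  -1.82]
35 -0.05 [ 0.57 -0.01 -0.82] 14
    [ 1.09  0.42 -1.28  2.03  0.96  0.52 -2.36]
    [ 1.14  0.48 -1.37  2.03  1.06  0.59 -2.43]
    [ 0.23  0.16 -0.2   2.07  0.04  0.31 -1.57]
    [ 1.08  0.4  -1.24  2.03  0.93  0.5  -2.33]
40 0.05 [ 0.64 -0.01 -0.77] 6
    [ 0.01  0.14 -0.2   2.14  0.72  0.23 -2.42]
    [ 0.47  0.2  -0.71  2.11  0.99  0.31 -2.64]
    [ 0.01  0.14 -0.2   2.14  0.72  0.23 -2.42]
    [ 0.47  0.2  -0.71  2.11  0.
[... 552 characters left out ...]
9
    [-0.81  0.19  1.    2.29  4.16  0.27  0.55]
    [-0.81  0.19  1.    2.29  4.16  0.27  0.55]
    [-0.68  0.16  0.84  2.29  4.07  0.23  0.65]
    [-0.81  0.19  1.    2.29  4.16  0.27  0.55]
60 0.05 [ 0.87 -0.01 -0.5 ] 11
    [-0.45  0.17  0.26  2.38  2.8   0.46  1.74]
    [ 0.18  0.2  -0.43  2.35  2.58  0.5   2.01]
    [-0.02  0.18 -0.21  2.36  2.65  0.49  1.93]
    [-0.03  0.18 -0.2   2.36  2.65  0.49  1.93]
60 -0.05 [ 0.87 -0.01 -0.5 ] 6
    [ 0.12  0.18 -0.05  2.36  3.24  0.44  1.52]
    [ 0.35  0.19 -0.32  2.35  3.14  0.43  1.64]
    [-0.95  0.4   1.27  2.4   3.86  0.66  0.76]
    [ 0.61  0.22 -0.6   2.33  3.02  0.43  1.8 ]
90 0.05 [ 1.   -0.01 -0.  ] 0
90 -0.05 [ 1.   -0.01 -0.  ] 0
```

Call:
jog_arm(
  commands=[
    [[18,0,-31],0],
    [[0,0,0],0],
  ],
)

```text
time_s: 7.4
position: [0.4862, -0.032, 0.9225]
tcp_rot: [0.96, -0.012, 0.281, -0.006]
wrist_force: [-0.5, -0.2, -0.5]
grip_width: 0.005
finger_force: 0.0
```

```bash
python3 st.py
```

```text
7.4 q [-0.363  0.111  0.504  0.487 -0.136  1.986 -1.564] p [ 0.4862 -0.032   0.9225] F [-0.5 -0.2 -0.5]
[[ 0.842 -0.02   0.54 ]
 [-0.027 -1.     0.005]
 [ 0.54  -0.018 -0.842]] tilt 32.7
```

Call:
jog_arm(
  commands=[
    [[20,0,-31],0],
    [[10,0,-16],0],
    [[0,0,0],0],
  ],
)

```text
time_s: 7.7
position: [0.4827, -0.0318, 0.9383]
tcp_rot: [0.954, -0.012, 0.3, -0.006]
wrist_force: [0.9, -0.1, 0.4]
grip_width: 0.007
finger_force: 0.0
```

```bash
python3 st.py
```

```text
7.7 q [-0.354  0.115  0.507  0.445 -0.148  1.986 -1.565] p [ 0.4827 -0.0318  0.9383] F [ 0.9 -0.1  0.4]
[[ 0.82  -0.02   0.572]
 [-0.027 -1.     0.003]
 [ 0.571 -0.018 -0.82 ]] tilt 34.9
```

Call:
jog_arm(
  commands=[
    [[-18.3,-2.7,36.8],0],
    [[-18.3,-2.7,36.8],0],
    [[-18.3,-2.7,36.8],0],
    [[-18.3,-2.7,36.8],0],
    [[-18.3,-2.7,36.8],0],
    [[-18.3,-2.7,36.8],0],
    [[-18.3,-2.7,36.8],0],
    [[-18.3,-2.7,36.8],0],
    [[-18.3,-2.7,36.8],0],
    [[-18.3,-2.7,36.8],0],
    [[-18.3,-2.7,36.8],0],
  ],
)

```text
time_s: 8.8
position: [0.5479, 0.0051, 0.4963]
tcp_rot: [0.954, -0.014, 0.298, -0.007]
wrist_force: [1.1, -0.8, 0.3]
grip_width: 0.004
finger_force: 0.0
```

```bash
python3 st.py; python3 - <<'E'
from h import *
c=imaging.camera("wrist");s=monitor.observe()
from scipy.spatial.transform import Rotation as Ro
M=Ro.from_quat(s['tcp_rot']).as_matrix();o=-np.array(c["R"]).T@c["t"]
print("cam in tool",(M.T@(o-s['position'])).round(3),"axis",(M.T@np.array(c["R"])[2]).round(2))
cv2.imwrite("pics/w1.png",c["frame"])
E
```

```text
8.8 q [-0.56  -0.207  0.351  1.837  0.224  0.911 -1.877] p [0.5479 0.0051 0.4963] F [ 1.1 -0.8  0.3]
[[ 0.822 -0.022  0.569]
 [-0.03  -1.     0.005]
 [ 0.569 -0.021 -0.822]] tilt 34.7
cam in tool [ 0.076  0.001 -0.159] axis [-0.24 -0.    0.97]
```

View pics/w1.png

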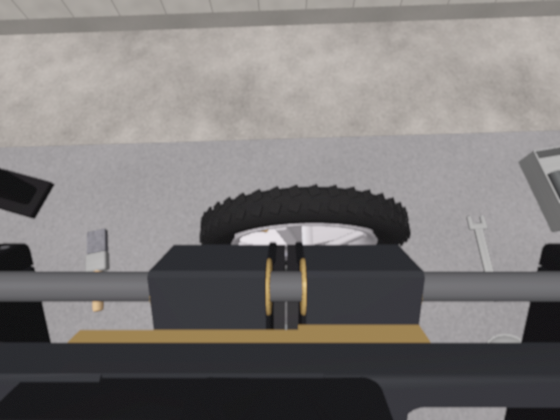

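Call:
jog_arm(
  commands=[
    [[-18.4,-2.3,37.9],0],
    [[-18.4,-2.3,37.9],0],
    [[-18.4,-2.3,37.9],0],
    [[-18.4,-2.3,37.9],0],
    [[-18.4,-2.3,37.9],0],
    [[0,0,0],0],
    [[0,0,0],0],
  ],
)

```text
time_s: 9.55
position: [0.5819, 0.0203, 0.2921]
tcp_rot: [0.954, -0.014, 0.299, -0.006]
wrist_force: [0.1, 0.4, 1.2]
grip_width: 0.0
finger_force: 0.0
```

```bash
python3 st.py
```

```text
9.55 q [-0.548  0.005  0.405  2.132  0.191  0.408 -1.895] p [0.5819 0.0203 0.2921] F [0.1 0.4 1.2]
[[ 0.821 -0.022  0.571]
 [-0.03  -1.     0.004]
 [ 0.57  -0.02  -0.821]] tilt 34.8
```

```bash
cat > arc.py <<'E'
import sys,numpy as np
from station import monitor
from scipy.spatial.transform import Rotation as Ro
# arc.py r psi0 psi1 n : rows in tool mm from psi0 to psi1 (deg, cw from top), tip radius r mm
r,a,b,n=[float(v) for v in sys.argv[1:5]];n=int(n)
M=Ro.from_quat(monitor.observe()['tcp_rot']).as_matrix()
ps=np.radians(np.linspace(a,b,n+1));X=np.c_[0*ps,-r*np.sin(ps),r*np.cos(ps)]
print([[[float(v) for v in row],0] for row in (np.diff(X,axis=0)@M).round(1)])
E
python3 arc.py 52 -48 36 14
```

```text
[[[2.3, 3.8, -3.2], 0], [[2.1, 4.2, -2.8], 0], [[1.8, 4.5, -2.5], 0], [[1.6, 4.8, -2.0], 0], [[1.3, 5.0, -1.6], 0], [[1.0, 5.2, -1.2], 0], [[0.6, 5.4, -0.7], 0], [[0.3, 5.4, -0.3], 0], [[-0.0, 5.4, 0.2], 0], [[-0.3, 5.4, 0.7], 0], [[-0.6, 5.3, 1.1], 0], [[-1.0, 5.1, 1.6], 0], [[-1.3, 4.9, 2.0], 0], [[-1.6, 4.6, 2.4], 0]]
```

Call:
jog_arm(
  commands=[
    [[-1,0,24],0],
    [[-1,0,24],0],
    [[-1,0,24],0],
    [[0,0,0],0],
    [[0,0,0],0],
  ],
)

```text
time_s: 10.05
position: [0.6212, 0.0207, 0.233]
tcp_rot: [0.954, -0.014, 0.3, -0.007]
wrist_force: [0.4, -0.2, 0.4]
grip_width: 0.002
finger_force: 0.0
```

Inserted free of contact; push the first spoke.

Call:
jog_arm(
  commands=[
    [[2.3,3.8,-3.2],0],
    [[2.1,4.2,-2.8],0],
    [[1.8,4.5,-2.5],0],
    [[1.6,4.8,-2.0],0],
    [[1.3,5.0,-1.6],0],
  ],
)

```text
time_s: 10.55
position: [0.6199, -0.002, 0.2456]
tcp_rot: [0.954, -0.013, 0.299, -0.007]
wrist_force: [-1.0, 3.7, -2.9]
grip_width: 0.006
finger_force: 2.0
```

```bash
python3 st.py; cat > look.py <<'E'
import sys
from h import *
s=imaging.camera("scene");z=cv2.resize(s["frame"][100:280,170:310],(700,600)[:2] if 0 else (467,600),interpolation=cv2.INTER_CUBIC)
cv2.imwrite(sys.argv[1],z)
E
python3 look.py pics/s1.png
```

```text
10.55 q [-0.401  0.14   0.348  2.116 -0.046  0.287 -1.63 ] p [ 0.6199 -0.002   0.2456] F [-1.   3.7 -2.9]
[[ 0.821 -0.022  0.571]
 [-0.03  -1.     0.005]
 [ 0.57  -0.021 -0.821]] tilt 34.8
```

View pics/s1.png

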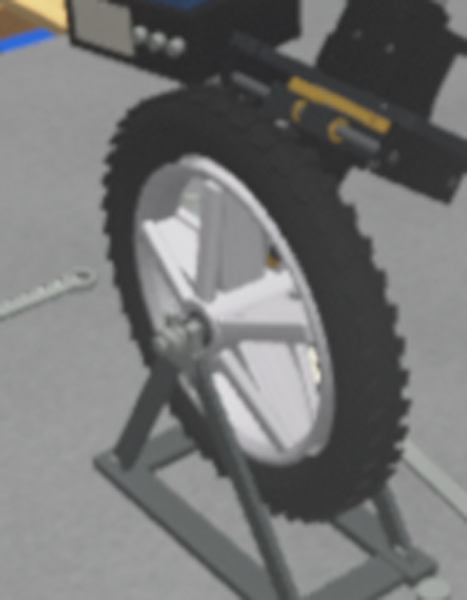

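Call:
jog_arm(
  commands=[
    [[1.0,5.2,-1.2],0],
    [[0.6,5.4,-0.7],0],
    [[0.3,5.4,-0.3],0],
    [[0,5.4,0.2],0],
    [[-0.3,5.4,0.7],0],
    [[-0.6,5.3,1.1],0],
    [[-1.0,5.1,1.6],0],
    [[-1.3,4.9,2.0],0],
    [[-1.6,4.6,2.4],0],
    [[-1.6,4.4,2.8],0],
    [[0,0,0],0],
  ],
)

```text
time_s: 11.7
position: [0.6202, -0.0552, 0.2345]
tcp_rot: [0.954, -0.015, 0.299, -0.006]
wrist_force: [0.3, -0.7, -0.7]
grip_width: 0.005
finger_force: 0.1
```

```bash
python3 st.py; cat > theta.py <<'E'
import sys
from h import *
# gold valve tip in scene view -> wheel angle
s=imaging.camera("scene");H=np.array([.6528,-.0183,.187]);n=np.array([1,-.01,0]);e=np.array([.01,1,0])
m=cv2.inRange(cv2.cvtColor(s["frame"],cv2.COLOR_BGR2HSV),(8,80,50),(35,255,255))
k,_,st,ce=cv2.connectedComponentsWithStats(m)
for i in range(1,k):
    if st[i,4]<2: continue
    v=onplane(s,*ce[i],n,H)-H;rr=np.hypot(v@e,v[2])
    if rr<.1: print("px",ce[i].round(1),"area",st[i,4],"r",rr.round(3),"valve theta deg",np.degrees(np.arctan2(v@e,-v[2])).round(1))
if len(sys.argv)>1: cv2.imwrite(sys.argv[1],cv2.resize(s["frame"][100:280,170:310],(467,600),interpolation=cv2.INTER_CUBIC))
E
python3 theta.py pics/s2.png
```

```text
11.7 q [-0.192  0.162  0.249  2.117 -0.249  0.268 -1.34 ] p [ 0.6202 -0.0552  0.2345] F [ 0.3 -0.7 -0.7]
[[ 0.821 -0.025  0.571]
 [-0.032 -0.999  0.002]
 [ 0.571 -0.02  -0.821]] tilt 34.8
px [233.8 162.6] area 20 r 0.072 valve theta deg -162.8
```

View pics/s2.png

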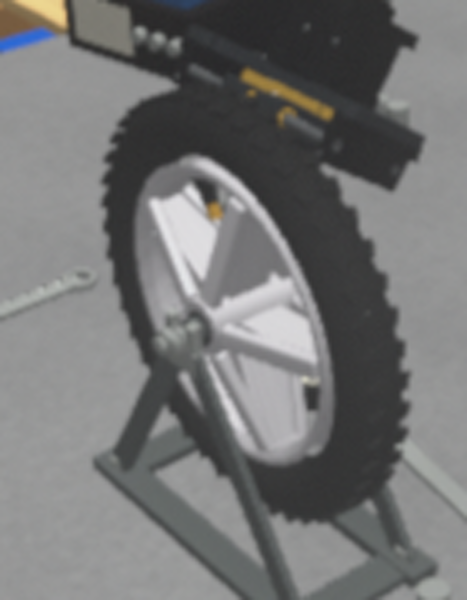

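Call:
jog_arm(
  commands=[
    [[0,0,-30],0],
    [[0,0,-30],0],
    [[-1,-25.6,1],0],
    [[-1.5,-25.6,1],0],
    [[-1.5,-25.6,1],0],
    [[0,0,0],0],
    [[0,0,20],0],
    [[0,0,20],0],
    [[0,0,20],0],
    [[0,0,0],0],
  ],
)

```text
time_s: 12.75
position: [0.6203, 0.0221, 0.2293]
tcp_rot: [0.955, -0.015, 0.297, -0.005]
wrist_force: [-0.2, -0.5, -0.0]
grip_width: 0.006
finger_force: 0.0
```

```bash
python3 st.py; python3 theta.py
```

```text
12.75 q [-0.371  0.165  0.257  2.126  0.121  0.258 -1.84 ] p [0.6203 0.0221 0.2293] F [-0.2 -0.5 -0. ]
[[ 0.823 -0.025  0.568]
 [-0.031 -1.     0.002]
 [ 0.568 -0.019 -0.823]] tilt 34.6
px [233.7 162.5] area 18 r 0.072 valve theta deg -162.5
```

Call:
jog_arm(
  commands=[
    [[4,3.8,-5.7],0],
    [[2.1,4.2,-2.8],0],
    [[1.8,4.5,-2.5],0],
    [[1.6,4.8,-2.0],0],
    [[1.3,5.0,-1.6],0],
    [[1.0,5.2,-1.2],0],
    [[0.6,5.4,-0.7],0],
    [[0.3,5.4,-0.3],0],
    [[0,5.4,0.2],0],
    [[-0.3,5.4,0.7],0],
    [[-0.6,5.3,1.1],0],
    [[-1.0,5.1,1.6],0],
    [[-1.3,4.9,2.0],0],
    [[-1.6,4.6,2.4],0],
    [[-1.6,4.4,2.8],0],
    [[-2,4,3],0],
    [[0,0,0],0],
  ],
)

```text
time_s: 14.5
position: [0.6204, -0.0555, 0.2341]
tcp_rot: [0.954, -0.015, 0.299, -0.006]
wrist_force: [0.0, 1.2, 0.4]
grip_width: -0.002
finger_force: 0.0
```

```bash
python3 st.py; python3 theta.py
```

```text
14.5 q [-0.081  0.163  0.126  2.111 -0.167  0.266 -1.418] p [ 0.6204 -0.0555  0.2341] F [0.  1.2 0.4]
[[ 0.821 -0.025  0.571]
 [-0.032 -0.999  0.002]
 [ 0.57  -0.02  -0.821]] tilt 34.8
```

```bash
python3 theta.py pics/s3.png
```

```text
(no output)
```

View pics/s3.png

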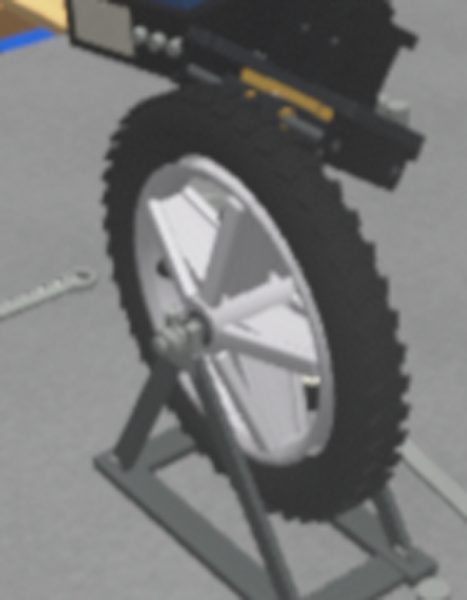

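Call:
jog_arm(
  commands=[
    [[0,0,-30],0],
    [[0,0,-30],0],
    [[-1,-25.6,1],0],
    [[-1.5,-25.6,1],0],
    [[-1.5,-25.6,0],0],
    [[0,0,0],0],
    [[0,0,20],0],
    [[0,0,20],0],
    [[0,0,18],0],
    [[0,0,0],0],
  ],
)

```text
time_s: 15.6
position: [0.6188, 0.0219, 0.2318]
tcp_rot: [0.955, -0.014, 0.297, -0.006]
wrist_force: [0.3, 0.3, -0.4]
grip_width: 0.004
finger_force: 0.0
```

Call:
jog_arm(
  commands=[
    [[3,3.8,-4],0],
    [[2.1,4.2,-2.8],0],
    [[1.8,4.5,-2.5],0],
    [[1.6,4.8,-2.0],0],
    [[1.3,5.0,-1.6],0],
    [[1.0,5.2,-1.2],0],
    [[0.6,5.4,-0.7],0],
    [[0.3,5.4,-0.3],0],
    [[0,5.4,0.2],0],
    [[-0.3,5.4,0.7],0],
    [[-0.6,5.3,1.1],0],
    [[-1.0,5.1,1.6],0],
    [[-1.3,4.9,2.0],0],
    [[-1.6,4.6,2.4],0],
    [[-1.6,4.4,2.8],0],
    [[-2,4,3],0],
    [[0,0,0],0],
  ],
)

```text
time_s: 17.3
position: [0.6189, -0.0561, 0.2346]
tcp_rot: [0.954, -0.015, 0.299, -0.006]
wrist_force: [-0.7, 0.3, 0.2]
grip_width: 0.004
finger_force: 0.0
```

```bash
python3 st.py; python3 theta.py pics/s4.png
```

```text
17.3 q [ 3.100e-02  1.630e-01  2.000e-03  2.107e+00 -8.200e-02  2.660e-01
 -1.496e+00] p [ 0.6189 -0.0561  0.2346] F [-0.7  0.3  0.2]
[[ 0.821 -0.025  0.57 ]
 [-0.032 -0.999  0.002]
 [ 0.57  -0.02  -0.821]] tilt 34.8
```

View pics/s4.png

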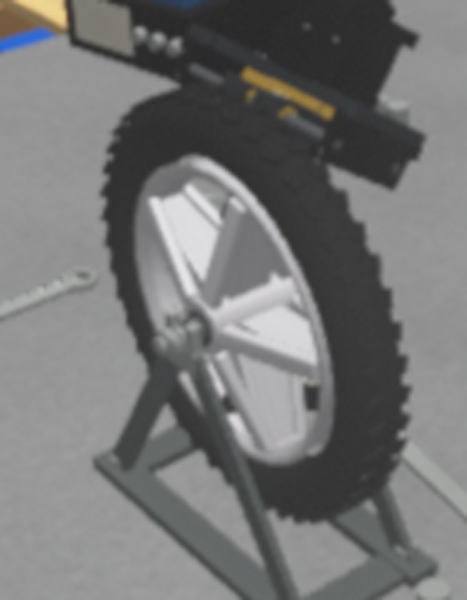

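```bash
cat > spk.py <<'E'
from h import *
H=np.array([.6528,-.0183,.187]);n=np.array([1,-.01,0]);e=np.array([.01,1,0])
s=imaging.camera("scene");g=cv2.cvtColor(s["frame"],cv2.COLOR_BGR2GRAY)
g=cv2.resize(g[100:280,170:310],None,fx=3,fy=3,interpolation=cv2.INTER_CUBIC)
L=cv2.createLineSegmentDetector().detect(g)[0][:,0]
for l in L:
    P=[]
    for u,v in l.reshape(2,2)/3+[170-1/3,100-1/3]:
        # rear face: x=+34-.2*(r-21), iterate
        x=.026
        for _ in range(4):
            p=onplane(s,u,v,n,H+n*x)-H;rr=np.hypot(p@e,p[2]);x=.0382-.2*rr
        P.append([-(p@e)*1000,p[2]*1000])
    P=np.array(P);d=P[1]-P[0];Ln=np.hypot(*d);m=P.mean(0)
    if Ln<22 or np.hypot(*m)>90 or np.hypot(*m)<35: continue
    if d@m<0:d=-d
    off=(d[0]*m[1]-d[1]*m[0])/Ln
    if abs(off)<14: print("phi",np.degrees(np.arctan2(d[0],d[1])).round(1),"perp(+ccw)",off.round(1),"mid r",np.hypot(*m).round(),"len",Ln.round())
for t in [-18.5,-10,0]:
    a=np.radians(t);print(t,"gold px",proj(s,H+.07*(e*np.sin(a)-np.array([0,0,1])*np.cos(a))).round(1))
def th(u,v):
    v=onplane(s,u,v,n,H)-H;print("th",np.degrees(np.arctan2(v@e,-v[2])),np.hypot(v@e,v[2]))
th(251.5,176.5)
E
python3 spk.py
```

```text
phi 180.0 perp(+ccw) -4.1 mid r 50.0 len 26.0
phi -162.0 perp(+ccw) -4.9 mid r 37.0 len 23.0
phi 56.8 perp(+ccw) 10.7 mid r 59.0 len 75.0
phi -158.3 perp(+ccw) -2.7 mid r 82.0 len 29.0
phi -53.2 perp(+ccw) -9.0 mid r 69.0 len 42.0
phi -13.4 perp(+ccw) -2.2 mid r 61.0 len 41.0
phi -84.8 perp(+ccw) -7.1 mid r 66.0 len 81.0
phi -84.2 perp(+ccw) 6.2 mid r 72.0 len 59.0
phi 115.3 perp(+ccw) 7.8 mid r 38.0 len 41.0
phi -154.0 perp(+ccw) -10.7 mid r 79.0 len 33.0
phi -53.3 perp(+ccw) 6.8 mid r 70.0 len 36.0
-18.5 gold px [237.4 212.2]
-10 gold px [239.9 214.9]
0 gold px [242.9 217.5]
th 144.82756891415514 0.0753353400699277
```

Call:
jog_arm(
  commands=[
    [[0,0,-30],0],
    [[0,0,-30],0],
    [[-1,-25.6,1],0],
    [[-1.5,-25.6,1],0],
    [[-1.5,-25.6,0],0],
    [[0,0,0],0],
    [[0,0,20],0],
    [[0,0,20],0],
    [[0,0,19],0],
    [[0,0,0],0],
  ],
)

```text
time_s: 18.4
position: [0.618, 0.0212, 0.2314]
tcp_rot: [0.955, -0.014, 0.297, -0.006]
wrist_force: [-0.5, 0.7, 0.5]
grip_width: 0.002
finger_force: 0.0
```

Call:
jog_arm(
  commands=[
    [[3,3.8,-4],0],
    [[2.1,4.0,-2.8],0],
    [[1.8,4.0,-2.5],0],
    [[1.0,2.5,-1.2],0],
    [[0.7,2.0,-0.8],0],
    [[0.5,2.0,-0.6],0],
    [[0.4,1.5,-0.4],0],
    [[0,0,0],0],
    [[0,0,0],0],
  ],
)

```text
time_s: 19.3
position: [0.6187, 0.0025, 0.2492]
tcp_rot: [0.954, -0.014, 0.299, -0.007]
wrist_force: [-1.2, 2.4, -1.3]
grip_width: -0.0
finger_force: 0.8
```

```bash
python3 st.py; python3 theta.py; python3 spk.py
```

```text
19.3 q [-0.048  0.14  -0.054  2.096  0.2    0.306 -1.872] p [0.6187 0.0025 0.2492] F [-1.2  2.4 -1.3]
[[ 0.82  -0.022  0.571]
 [-0.03  -1.     0.004]
 [ 0.571 -0.021 -0.821]] tilt 34.8
phi -170.8 perp(+ccw) 2.1 mid r 67.0 len 69.0
phi -145.9 perp(+ccw) -0.5 mid r 42.0 len 31.0
phi 68.5 perp(+ccw) 10.7 mid r 57.0 len 73.0
phi -2.6 perp(+ccw) -2.1 mid r 54.0 len 31.0
phi -53.5 perp(+ccw) -12.7 mid r 68.0 len 39.0
phi -74.7 perp(+ccw) 4.8 mid r 63.0 len 40.0
phi -145.1 perp(+ccw) -12.1 mid r 46.0 len 33.0
phi -73.4 perp(+ccw) -6.6 mid r 66.0 len 80.0
phi -142.0 perp(+ccw) -9.0 mid r 85.0 len 26.0
phi 114.5 perp(+ccw) 7.2 mid r 38.0 len 40.0
phi 64.5 perp(+ccw) -5.5 mid r 42.0 len 26.0
-18.5 gold px [237.4 212.2]
-10 gold px [239.9 214.9]
0 gold px [242.9 217.5]
th 144.82756891415514 0.0753353400699277
```

Call:
jog_arm(
  commands=[
    [[0.1,1.0,-0.1],0],
    [[0,1.0,0],0],
    [[0,0,0],0],
    [[0,0,0],0],
    [[0,-4,0],0],
    [[0,0,-25],0],
    [[0,0,-40],0],
    [[0,0,-40],0],
    [[0,0,-40],0],
    [[0,0,-40],0],
    [[0,0,0],0],
    [[0,0,0],0],
  ],
)

```text
time_s: 20.6
position: [0.5128, 0.0031, 0.4021]
tcp_rot: [0.954, -0.014, 0.3, -0.006]
wrist_force: [-0.9, 0.3, -0.9]
grip_width: 0.003
finger_force: 0.0
```

```bash
python3 st.py; python3 spk.py; python3 - <<'E'
from h import *
s=imaging.camera("scene");H=np.array([.6528,-.0183,.187]);f=s["frame"].copy()
z=cv2.resize(f[110:260,195:285],(480,800)[:2],interpolation=cv2.INTER_CUBIC) if 0 else cv2.resize(f[120:240,195:285],(450,600),interpolation=cv2.INTER_CUBIC)
def pt(r,ph,x): 
    a=np.radians(ph);p=proj(s,H+np.array([x,-r*np.sin(a),r*np.cos(a)]));return tuple(int(v) for v in (p-[195,120])*5+2)
z0=z.copy()
for k in range(5): cv2.line(z,pt(25,72*k,.033),pt(95,72*k,.0195),(0,0,255),1)
cv2.line(z,pt(65,180,0),pt(98,180,0),(0,255,0),1)
cv2.imwrite("pics/f.png",z)
E
```

```text
20.6 q [-0.033 -0.199 -0.08   2.052  0.074  0.683 -1.759] p [0.5128 0.0031 0.4021] F [-0.9  0.3 -0.9]
[[ 0.82  -0.023  0.572]
 [-0.031 -1.     0.004]
 [ 0.572 -0.021 -0.82 ]] tilt 34.9
phi -169.3 perp(+ccw) 3.3 mid r 69.0 len 71.0
phi -142.0 perp(+ccw) 2.1 mid r 43.0 len 28.0
phi 69.4 perp(+ccw) 10.5 mid r 57.0 len 73.0
phi -1.3 perp(+ccw) -2.2 mid r 58.0 len 43.0
phi -72.9 perp(+ccw) 5.4 mid r 66.0 len 43.0
phi -143.5 perp(+ccw) -12.0 mid r 51.0 len 22.0
phi -72.1 perp(+ccw) -6.4 mid r 66.0 len 80.0
phi 115.3 perp(+ccw) 7.7 mid r 42.0 len 34.0
phi 71.0 perp(+ccw) -1.1 mid r 43.0 len 37.0
-18.5 gold px [237.4 212.2]
-10 gold px [239.9 214.9]
0 gold px [242.9 217.5]
th 144.82756891415514 0.0753353400699277
```

View pics/f.png

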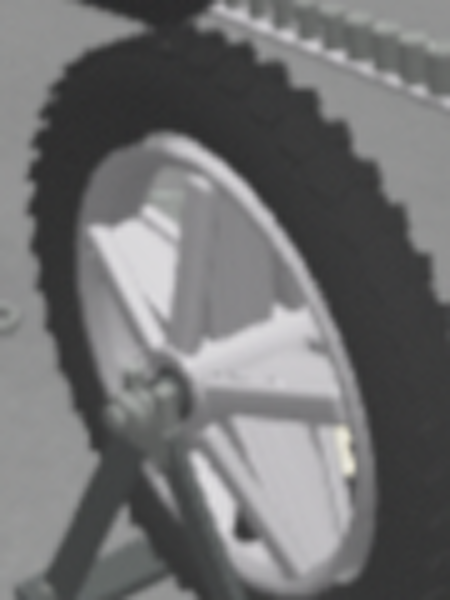

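```bash
python3 - <<'E'
from h import *
s=imaging.camera("scene");H=np.array([.6528,-.0183,.187]);f=s["frame"]
for t in (-6,-3,0,3,6):
    a=np.radians(t);print(t,[((proj(s,H+r*np.array([0,np.sin(a),-np.cos(a)]))-[195,120])*5).round().tolist() for r in (.065,.08,.095)])
g=cv2.cvtColor(f,cv2.COLOR_BGR2GRAY);print(g[214:232,236:254])
E
```

```text
-6 [[230.0, 472.0], [230.0, 496.0], [230.0, 520.0]]
-3 [[235.0, 476.0], [235.0, 501.0], [236.0, 525.0]]
0 [[239.0, 479.0], [241.0, 505.0], [242.0, 530.0]]
3 [[243.0, 482.0], [246.0, 509.0], [249.0, 535.0]]
6 [[248.0, 485.0], [251.0, 512.0], [255.0, 539.0]]
[[208 180 143 123 141 170 186 188 172 158 179 192 191 191 193 191 192 194]
 [218 210 178 134 127 151 177 187 183 168 170 190 191 191 193 192 192 193]
 [218 218 202 160 125 131 160 183 189 183 174 182 191 191 192 192 191 192]
 [216 219 215 190 145 123 139 170 186 189 184 183 192 191 191 193 191 192]
 [198 218 219 211 179 134 125 149 176 189 189 187 190 191 191 193 191 191]
 [180 216 218 217 203 161 124 130 159 182 189 188 187 192 190 191 193 192]
 [166 213 217 217 213 187 139 120 138 168 186 189 188 190 190 191 193 192]
 [140 194 215 216 215 193 138 112 123 149 175 187 189 187 188 190 191 191]
 [115 167 211 215 214 190 125  98 114 129 157 181 189 187 188 190 190 191]
 [101 141 193 214 213 185 108  82 102 117 137 167 185 189 188 189 189 192]
 [ 96 124 177 214 213 179  91  65  85 107 123 147 174 188 188 187 186 190]
 [ 94 113 164 209 205 163  79  57  70  93 113 128 156 180 188 187 185 190]
 [ 87  99 137 189 197 152  77  57  61  78 102 118 134 166 184 189 187 187]
 [ 80  93 112 159 194 170 110  75  71  81 106 123 124 146 174 187 187 186]
 [ 74  88  98 131 177 188 165 141 138 149 162 149 122 128 154 179 188 186]
 [ 71  82  95 114 157 188 188 185 189 194 197 178 140 121 136 164 182 188]
 [ 68  79  94 105 143 178 186 191 197 202 204 196 168 129 122 144 172 186]
 [ 68  74  86  96 123 162 178 182 188 194 200 199 184 145 122 127 153 178]]
```

```bash
python3 -c "
from station import r
print(r.job_done())"
```

```text
the job is handed in; nothing more can be done
None
```

I turned the wheel about 235° clockwise with four spoke pushes, so the valve is at the bottom with its stem pointing up to within about 3° by my camera estimates (7° allowed), and handed the job in at 20.6 s with the arm clear; no verdict came back, and to tilt the fingers I drove the arm against its reach limits, where joint 5 read 0.003 rad past its range and the wrist force reached 88 N (limit 120 N).

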